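Rack the welded pipe test pieces by height on the pin rail

ROBOT

A 6-joint arm with a two-finger parallel gripper is mounted at the origin on the work surface. World frame = base frame: x ahead of the robot, y to its left, z up, the work surface at z = 0. Lengths are in m, angles in rad, forces in N, time in s.
With the tool pointing down it reaches from about 0.3 to 0.775 m from the base axis. Payload 14.6 kg.
Tool frame: the origin (TCP) lies on the centre line of the jaws, within the pads' length; the fingertips stand 17 mm ahead of it and the grasp point (between the pads) lies 2 mm behind it; z points along the fingers, y is the line along which they close (so a half turn about z gives the same grasp; the last joint's range is limited). The gripper opens to 94 mm and grips with 3 to 60 N. Pads are 16 mm wide; open, the fingers measure 119 mm over their backs; the gripper's body (75 mm by 177 mm) begins 78 mm behind the grasp point.
Start: joints at [-1.188, 0.3, 1.521, -0, 1.321, -0.067], TCP at [0.239, -0.495, 0.222] pointing down, gripper open.
Joint ranges: [-3.03, 3.03], [-0.79, 2.21], [0.23, 2.52], [-1.04, 4.18], [0, 3.07], [-2.55, 2.55]. Speed limits (rad/s): [2.22, 2.22, 2.57, 3.14, 3.14, 3.14].

INTERFACE

Orientations are given as a unit quaternion [x, y, z, w].
In Python, from plant import robot gives the robot as it stands.
- The arm moves only by the tool arm_command, never from a script. Its argument "plan" is a list of rows, each a list of 7 numbers: the shift along the tool's x, y, z in cm, then the turn, a rotation vector about the tool's x, y, z in rad, then the gripper command: -1 is fully open, 1 is shut, values between are in proportion. A call has 1 to 5 rows; each row shifts and turns the commanded pose from where the row before left it, along the tool's axes as they then stand; what a row does not reach is not made up. A row lasts 1/8 s, in which the tool goes at most 62.5 mm and 10.7 degrees, less where a joint would pass 70% of its speed; a pose out of reach is approached as far as the arm can. A call is refused whole if a number of a shift passes 6.25 or a number of a turn 0.188, either way. A call with a gripper value outside its range is refused whole. The fingers move at their own pace and stop on an object; "grip_force" is the grip in N (left out, the last holds). Time passes only in rows, so rows that do not move let the fingers close. It gives the time, the measured TCP pose, the force, the opening and the grip force at its end, in the units of the state.
- robot.sense(): the state, without advancing time (a new reading comes with each control period).
- robot.capture(name): name is "scene" or "top" or "wrist"; returns a dict with "color" (384x512x3 uint8, blue, green, red), "depth" (384x512 float32, m along the optical axis (not along the pixel's ray), 0 where there is no reading), "fx", "fy", "cx", "cy" (pixels), "k1" (the pictures are not rectified: a ray, as slopes to the right and down, at radius r is drawn at 1 + k1 r^2 times it, then the intrinsics apply), "extrinsics" (4x4, takes a point from camera to world coordinates); the wrist camera has in their place "T_tool_cam" (4x4, takes a point from camera to tool coordinates, whose origin is the TCP and whose axes are the flange's). Camera axes: x right, y up, looking along -z (the intrinsics and any distortion apply to the point x, -y, -z); pixel columns grow to the right and rows downward; lengths in m; the calibration is good to about 2 mm. A picture is of the moment at which its call begins: read the wrist's pose just before it.
- robot.close_job(): hands the job in; it is judged then, once.
The state is a dict: "time": time; "joints": joint angles; "dq": joint speeds; "tau": joint torques, N m; "tcp_pos": TCP position; "ee_rot": TCP orientation; "wrist_force": force on the tool from outside, world axes, zero at the start; "wrist_torque": the same for the moment, N m; "grip_width": opening from 0.0 (shut) to 1.0 (fully open); "grasp_force": force on a finger pad.
Only numpy, scipy, OpenCV 4.12 (cv2) and the standard library are available. Lean on these libraries where they do the work, as an engineer would, in place of code of your own. Each camera call takes 0.05 s, during which the arm holds its last target. There are 200 camera calls.

TASK

Stand the four welded pipe test pieces on the pin rail for the inspector, one over each pin and in order of height: the shortest on the pin next to the red magnet, then rising along the row to the tallest at the far end. Each must stand upright, fully down on the rail; set them down rather than dropping them, and do not knock over the spray can that stands among them.

Things in the scene. Friction and masses are not known exactly. Their poses are not given: they have to be found in the camera images.
- pipe_bright: Welded pipe test piece, bare bright steel: an open straight tube standing on the table, 65 mm tall (the shortest of the four), 48 mm outside diameter, 41 mm bore, with a weld bead round its middle and ground ends; about 0.26 kg. Origin: centre of its lower end; z up along the tube. It is round, so its yaw means nothing.
- pipe_rusty: Welded pipe test piece, brown rusty steel: an open straight tube standing on the table, 90 mm tall (the second shortest of the four), 48 mm outside diameter, 41 mm bore, with a weld bead round its middle and ground ends; about 0.36 kg. Origin: centre of its lower end; z up along the tube. It is round, so its yaw means nothing.
- pipe_black: Welded pipe test piece, blue-black mill-scale steel: an open straight tube standing on the table, 115 mm tall (the second tallest of the four), 48 mm outside diameter, 41 mm bore, with a weld bead round its middle and ground ends; about 0.45 kg. Origin: centre of its lower end; z up along the tube. It is round, so its yaw means nothing.
- pipe_yellow: Welded pipe test piece, yellow-coated steel: an open straight tube standing on the table, 140 mm tall (the tallest of the four), 48 mm outside diameter, 41 mm bore, with a weld bead round its middle and ground ends; about 0.55 kg. Origin: centre of its lower end; z up along the tube. It is round, so its yaw means nothing.
- pin1: One of four identical steel pins, 22 mm in diameter, 18 mm high, tapered at the top, fixed 85 mm apart in one straight row on the rail (dark flat bar 65 x 435 mm, 10 mm thick, flat on the table). Origin: centre of the pin's foot on the rail's upper face, where a seated pipe's end rests, 10 mm above the table; z up, y along the rail. Its number says nothing about its place in the row.
- pin2: One of four identical steel pins, 22 mm in diameter, 18 mm high, tapered at the top, fixed 85 mm apart in one straight row on the rail (dark flat bar 65 x 435 mm, 10 mm thick, flat on the table). Origin: centre of the pin's foot on the rail's upper face, where a seated pipe's end rests, 10 mm above the table; z up, y along the rail. Its number says nothing about its place in the row.
- pin3: One of four identical steel pins, 22 mm in diameter, 18 mm high, tapered at the top, fixed 85 mm apart in one straight row on the rail (dark flat bar 65 x 435 mm, 10 mm thick, flat on the table). Origin: centre of the pin's foot on the rail's upper face, where a seated pipe's end rests, 10 mm above the table; z up, y along the rail. Its number says nothing about its place in the row.
- pin4: One of four identical steel pins, 22 mm in diameter, 18 mm high, tapered at the top, fixed 85 mm apart in one straight row on the rail (dark flat bar 65 x 435 mm, 10 mm thick, flat on the table). Origin: centre of the pin's foot on the rail's upper face, where a seated pipe's end rests, 10 mm above the table; z up, y along the rail. Its number says nothing about its place in the row.
- red_magnet: Red six-sided welding magnet lying flat, fixed on one end of the rail (a grey one is at the other end; which end is red varies): 44 mm along the rail, 80 mm across it, 14 mm thick. Origin: centre of its underside, 10 mm above the table, in line with the pins, 65 mm from the nearest one; y along the rail.
- spray_can: White and orange spray can, 53 mm in diameter, 162 mm tall, 0.3 kg, standing on the table among the pipes; not part of the job. Origin: centre of its base; z up.

How it is judged:
At the end, for the whole second after the job is handed in: Each pipe stands over a pin (axis within 12 mm of the pin's), upright within 4 degrees, its lower end on the rail (within 4 mm), at rest; counted from the red magnet the row runs 65, 90, 115, 140 mm tall; the spray can still stands ((horizontal distance between pipe_bright and pin1 below 0.012 m or horizontal distance between pipe_bright and pin2 below 0.012 m or horizontal distance between pipe_bright and pin3 below 0.012 m or horizontal distance between pipe_bright and pin4 below 0.012 m) and horizontal distance between pipe_bright and red_magnet between 0.035 and 0.095 m and height (world z) of pipe_bright between 0.006 and 0.014 m and angle between each of pipe_bright, pipe_rusty, pipe_black, pipe_yellow's own z axis and vertical below 0.07 rad and linear speed of each of pipe_bright, pipe_rusty, pipe_black, pipe_yellow below 0.02 m/s and (horizontal distance between pipe_rusty and pin1 below 0.012 m or horizontal distance between pipe_rusty and pin2 below 0.012 m or horizontal distance between pipe_rusty and pin3 below 0.012 m or horizontal distance between pipe_rusty and pin4 below 0.012 m) and horizontal distance between pipe_rusty and red_magnet between 0.12 and 0.18 m and height (world z) of pipe_rusty between 0.006 and 0.014 m and (horizontal distance between pipe_black and pin1 below 0.012 m or horizontal distance between pipe_black and pin2 below 0.012 m or horizontal distance between pipe_black and pin3 below 0.012 m or horizontal distance between pipe_black and pin4 below 0.012 m) and horizontal distance between pipe_black and red_magnet between 0.205 and 0.265 m and height (world z) of pipe_black between 0.006 and 0.014 m and (horizontal distance between pipe_yellow and pin1 below 0.012 m or horizontal distance between pipe_yellow and pin2 below 0.012 m or horizontal distance between pipe_yellow and pin3 below 0.012 m or horizontal distance between pipe_yellow and pin4 below 0.012 m) and horizontal distance between pipe_yellow and red_magnet between 0.29 and 0.35 m and height (world z) of pipe_yellow between 0.006 and 0.014 m and angle between spray_can's own z axis and vertical below 0.3 rad); the robot touches nothing.
It fails at once if the spray can is knocked over (angle between spray_can's own z axis and vertical above 0.5 rad).
It fails at once if pipe_bright is dropped: it falls free of the fingers through more than about 30 mm (linear speed of pipe_bright above 0.8 m/s and contact force between the fingers and pipe_bright below 0.1 N).
It fails at once if pipe_rusty is dropped: it falls free of the fingers through more than about 30 mm (linear speed of pipe_rusty above 0.8 m/s and contact force between the fingers and pipe_rusty below 0.1 N).
It fails at once if pipe_black is dropped: it falls free of the fingers through more than about 30 mm (linear speed of pipe_black above 0.8 m/s and contact force between the fingers and pipe_black below 0.1 N).
It fails at once if pipe_yellow is dropped: it falls free of the fingers through more than about 30 mm (linear speed of pipe_yellow above 0.8 m/s and contact force between the fingers and pipe_yellow below 0.1 N).
It also fails if it takes over 109 s, if anything falls off the work surface, if the arm or the gripper's body presses on something with over 40 N, if the wrist force passes 120 N, or if a joint passes its speed limit or range.

## Working session

There is one attempt and no reset: what is moved stays moved. The work goes in short steps, Python scripts to look and compute and a tool call to move; the robot and the scene stay as the last step left them, time stands still between calls to the robot, and variables do not carry over. Pictures are saved under pics/ and viewed, at most 14 in all, crops included, and the job is handed in when it is done.

Besides the shell and the picture viewer there is one more tool, called after "Request:" as a command line: name --pt "numbers of a row" for each row, then --argument value for the rest. arm_command: Moves the arm, as the interface text tells. Its arguments: {"type":"object","properties":{"plan":{"type":"array"},"grip_force":{"type":"number"}},"required":["plan"]}

```bash
ls; mkdir -p pics; cat > h.py <<'E'
import numpy as np, cv2
from scipy.spatial.transform import Rotation as R
from plant import robot
def cloud(c,T=None):
    # world points for each pixel
    h,w=c["depth"].shape
    v,u=np.mgrid[0:h,0:w]
    K=np.array([[c["fx"],0,c["cx"]],[0,c["fy"],c["cy"]],[0,0,1]])
    p=cv2.undistortPoints(np.stack([u,v],-1).reshape(-1,1,2).astype(np.float64),K,np.array([c["k1"],0,0,0.])).reshape(h,w,2)
    d=c["depth"]
    P=np.stack([p[...,0]*d,-p[...,1]*d,-d],-1)
    T=c["extrinsics"] if T is None else T
    return P@T[:3,:3].T+T[:3,3]
E
python3 - <<'E'
from h import *
s=robot.sense(); print(s["time"],s["tcp_pos"],s["ee_rot"],s["joints"])
for n in ["scene","top"]:
    c=robot.capture(n); cv2.imwrite(f"pics/{n}0.png",c["color"]); np.savez(f"{n}0.npz",**c)
    print(n,c["fx"],c["k1"],np.round(c["extrinsics"],3).tolist())
E
```

```text
pics
0.0 [ 0.23904365 -0.49508736  0.2218905 ] [ 9.74813824e-01  2.23019511e-01 -1.04118262e-04 -5.42936685e-04] [-1.18758375e+00  3.00481268e-01  1.52155798e+00 -3.55610402e-05
  1.32065852e+00 -6.66004786e-02]
scene 484.7978916707045 -0.13478229256012053 [[-0.884, -0.403, 0.236, 0.877], [0.467, -0.758, 0.455, 0.591], [-0.004, 0.513, 0.859, 1.166], [0.0, 0.0, 0.0, 1.0]]
top 437.50176781255243 0.01863161834818963 [[0.001, 0.981, -0.192, 0.385], [-1.0, -0.0, -0.006, -0.007], [-0.006, 0.192, 0.981, 1.026], [0.0, 0.0, 0.0, 1.0]]
```

View pics/top0.png

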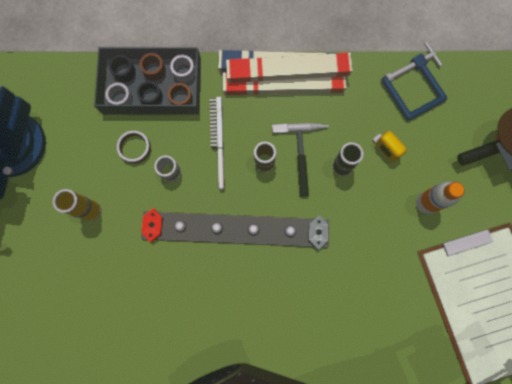

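View pics/scene0.png

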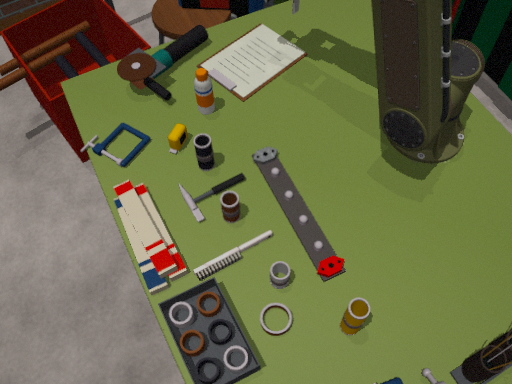

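The top view shows the bright pipe at (166,163), rusty at (265,152), black at (350,155) and yellow at (66,200). The pins are at (180,226), (217,228), (253,230) and (291,231), with the red magnet on the left (+y) at (152,225). The can is at about (440,200). The scene view agrees, with all pipes upright. Next I'll fit positions from depth.

```bash
cat >> h.py <<'E'
from scipy.optimize import least_squares
def circ(xy,r=None):
    f=lambda p: np.hypot(*(xy-p[:2]).T)-(p[2] if r is None else r)
    x0=[*xy.mean(0),.022][:3 if r is None else 2]
    s=least_squares(f,x0,loss="soft_l1",f_scale=.002); return s.x, np.sqrt(np.mean(s.fun**2))
E
python3 - <<'E'
from h import *
H=dict(bright=(.065,(166,163)),rusty=(.09,(265,152)),black=(.115,(350,155)),yellow=(.14,(66,200)))
C={n:dict(np.load(f"{n}0.npz")) for n in("top","scene")}
PC={n:cloud(C[n]) for n in C}
P=PC["top"]
for n,(h,(u,v)) in H.items():
    w=P[v-20:v+21,max(u-20,0):u+21].reshape(-1,3)
    c0=np.median(w[abs(w[:,2]-h)<.006],0)[:2]
    for cam in PC:
        q=PC[cam].reshape(-1,3); q=q[(abs(q[:,2]-h)<.006)&(np.hypot(*(q[:,:2]-c0).T)<.045)]
        if len(q)>8: print(n,cam,len(q),q[:,2].mean().round(4),*[np.round(x,4) for x in circ(q[:,:2],.0222)])
for (u,v) in [(180,226),(217,228),(253,230),(291,231)]:
    c0=P[v,u,:2]
    for cam in PC:
        q=PC[cam].reshape(-1,3); q=q[(q[:,2]>.020)&(q[:,2]<.035)&(np.hypot(*(q[:,:2]-c0).T)<.02)]
        print("pin",cam,len(q),q.mean(0).round(4),q[:,2].max().round(4))
for (u,v) in [(152,225),(319,233),(453,190),(235,237)]: print(P[v,u].round(3))
for cam in PC:
    q=PC[cam].reshape(-1,3); m=(abs(q[:,2])<.01); print(cam,"table",np.median(q[m,2]))
    m=(q[:,2]>.006)&(q[:,2]<.013)&(abs(q[:,0]-P[237,235,0])<.06)&(abs(q[:,1]-P[237,235,1])<.2)
    r=q[m,:2]; b=cv2.minAreaRect((r*1000).astype(np.float32)); print(b)
q=P.reshape(-1,3); q=q[(q[:,2]>.15)&(np.hypot(*(q[:,:2]-P[190,453,:2]).T)<.05)]; print("can",q.mean(0))
# all tall things
E
```

```text
bright top 126 0.0642 [0.6322 0.2141] 0.0014
bright scene 111 0.0651 [0.6317 0.2148] 0.0015
rusty top 130 0.089 [ 0.657  -0.0112] 0.0014
rusty scene 110 0.0898 [ 0.6565 -0.0114] 0.0017
black top 147 0.1139 [ 0.647  -0.1981] 0.0014
black scene 96 0.1138 [ 0.6481 -0.1973] 0.0019
yellow top 189 0.1389 [0.5394 0.3992] 0.0015
yellow scene 147 0.1398 [0.5398 0.4004] 0.0014
pin top 69 [0.5004 0.1838 0.026 ] 0.0314
pin scene 53 [0.5024 0.1836 0.0272] 0.0334
pin top 68 [0.4967 0.0994 0.0264] 0.0329
pin scene 47 [0.4965 0.101  0.0275] 0.0325
pin top 69 [0.4925 0.0149 0.026 ] 0.0306
pin scene 49 [0.4931 0.0154 0.0267] 0.0312
pin top 69 [ 0.4895 -0.0701  0.0258] 0.031
pin scene 38 [ 0.4898 -0.0684  0.0264] 0.032
[0.501 0.247 0.025]
[ 0.483 -0.136  0.025]
[ 0.556 -0.387  0.164]
[0.475 0.056 0.011]
top table -0.00040104539433993835
((493.2038879394531, 50.13471984863281), (388.8429870605469, 71.25050354003906), 86.90022277832031)
scene table 0.0003279996664264928
((476.50341796875, 49.25312805175781), (376.7026062011719, 116.89620208740234), 89.99729919433594)
can [ 0.55727021 -0.39344788  0.15972981]
```

Request:
arm_command --pt "0 0 0 0 0 -0.18 -1" --pt "0 0 0 0 0 -0.18 -1" --pt "0 0 0 0 0 -0.18 -1" --pt "0 0 0 0 0 -0.18 -1" --pt "0 0 0 0 0 -0.18 -1" --grip_force 30

```text
time: 0.72
tcp_pos: [0.2391, -0.4951, 0.2221]
ee_rot: [0.779, 0.627, 0.0, -0.0]
wrist_force: [-0.9, 0.4, -1.0]
grip_width: 1.0
grasp_force: 0.0
```

Request:
arm_command --pt "0 0 0 0 0 -0.18 -1" --pt "0 0 0 0 0 -0.041 -1" --pt "2 3 0 0 0 0 -1" --pt "3 4 0 0 0 0 -1" --pt "3 4 0 0 0 0 -1"

```text
time: 1.35
tcp_pos: [0.35, -0.4143, 0.2221]
ee_rot: [0.707, 0.707, 0.0, -0.0]
wrist_force: [-0.2, -0.5, 0.7]
grip_width: 0.998
grasp_force: 0.0
```

Request:
arm_command --pt "3.6 5 0 0 0 0 -1" --pt "3.6 5 0 0 0 0 -1" --pt "3.6 5 0 0 0 0 -1" --pt "3.6 5 0 0 0 0 -1" --pt "3.6 5 0 0 0 0 -1"

```text
time: 1.98
tcp_pos: [0.6005, -0.2338, 0.2222]
ee_rot: [0.707, 0.707, -0.0, -0.0]
wrist_force: [0.3, -1.0, 0.4]
grip_width: 1.0
grasp_force: 0.0
```

Request:
arm_command --pt "2.1 3.1 0 0 0 0 -1" --pt "1.5 1.6 0 0 0 0 -1" --pt "0 0 0 0 0 0 -1"

```text
time: 2.35
tcp_pos: [0.6466, -0.1982, 0.2215]
ee_rot: [0.706, 0.708, -0.0, -0.001]
wrist_force: [-0.1, 0.4, 0.8]
grip_width: 1.001
grasp_force: 0.0
```

```bash
cat >> h.py <<'E'
def wrist(name):
    s=robot.sense(); T=np.eye(4); T[:3,:3]=R.from_quat(s["ee_rot"]).as_matrix(); T[:3,3]=s["tcp_pos"]
    c=robot.capture("wrist"); cv2.imwrite(f"pics/{name}.png",c["color"])
    print(s["time"],s["tcp_pos"].round(4) if hasattr(s["tcp_pos"],"round") else s["tcp_pos"])
    return c,cloud(c,T@c["T_tool_cam"])
E
python3 - <<'E'
from h import *
c,P=wrist("w0"); q=P.reshape(-1,3)
q=q[(abs(q[:,2]-.115)<.006)&(np.hypot(q[:,0]-.6475,q[:,1]+.1977)<.04)]
print(len(q)); print(circ(q[:,:2],.0222))
E
```

```text
2.35 [ 0.6466 -0.1982  0.2215]
624
(array([ 0.64716714, -0.19857566]), np.float64(0.0013340165387121347))
```

Request:
arm_command --pt "0 0 5 0 0 0 -1" --pt "0 0 4.6 0 0 0 -1" --pt "0 0 3 0 0 0 -1" --pt "0 0 1 0 0 0 -1" --pt "0 0 0 0 0 0 -1"

```text
time: 3.02
tcp_pos: [0.6459, -0.1999, 0.087]
ee_rot: [0.707, 0.707, 0.0, 0.0]
wrist_force: [-0.1, -0.5, 0.0]
grip_width: 0.999
grasp_force: 0.0
```

Request:
arm_command --pt "0 0 0 0 0 0 0.6" --pt "0 0 0 0 0 0 1" --pt "0 0 0 0 0 0 1" --pt "0 0 0 0 0 0 1" --pt "0 0 0 0 0 0 1"

```text
time: 3.65
tcp_pos: [0.6462, -0.1993, 0.0865]
ee_rot: [0.707, 0.707, 0.0, 0.0]
wrist_force: [0.5, 0.6, -3.7]
grip_width: 0.511
grasp_force: 30.0
```

Request:
arm_command --pt "0 0 -2 0 0 0 1" --pt "0 0 -5 0 0 0 1" --pt "2.3 -1.6 0 0 0 0 1" --pt "4.2 -3 0 0 0 0 1" --pt "4.2 -3 0 0 0 0 1"

```text
time: 4.28
tcp_pos: [0.5691, -0.0912, 0.1574]
ee_rot: [0.707, 0.707, 0.0, 0.0]
wrist_force: [1.3, 0.4, -2.7]
grip_width: 0.51
grasp_force: 30.0
```

Request:
arm_command --pt "4.2 -3 0 0 0 0 1" --pt "4.2 -3 0 0 0 0 1" --pt "2.2 -1.7 0 0 0 0 1" --pt "0 0 0 0 0 0 1" --pt "0 0 0 0 0 0 1"

```text
time: 4.9
tcp_pos: [0.4937, 0.0133, 0.1572]
ee_rot: [0.707, 0.707, 0.0, 0.0]
wrist_force: [-0.3, 0.3, -4.6]
grip_width: 0.508
grasp_force: 30.0
```

```bash
python3 - <<'E'
from h import *
c,P=wrist("w1")
E
```

```text
4.9 [0.4937 0.0133 0.1572]
```

View pics/w1.png

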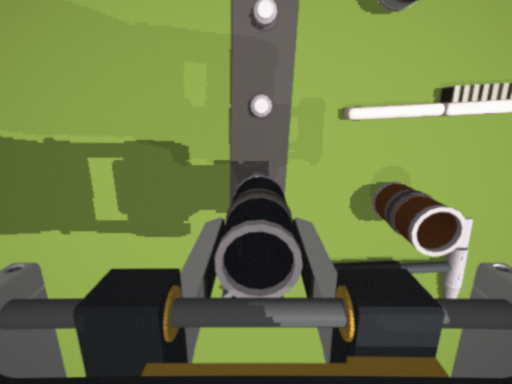

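The wrist view shows the black pipe held upright at (258,255) over the third pin. The free pins are at (261,105) and (265,10). I'll lower it.

Request:
arm_command --pt "0.1 0 2.5 0 0 0 1" --pt "0 0 2 0 0 0 1" --pt "0 0 1 0 0 0 1" --pt "0 0 0.4 0 0 0 1" --pt "0 0 0 0 0 0 1"

```text
time: 5.58
tcp_pos: [0.4934, 0.0145, 0.0978]
ee_rot: [0.707, 0.707, 0.0, 0.0]
wrist_force: [0.6, 0.1, -3.8]
grip_width: 0.511
grasp_force: 30.0
```

Request:
arm_command --pt "0 0 0.1 0 0 0 1" --pt "0 0 0.1 0 0 0 1" --pt "0 0 0 0 0 0 1"

```text
time: 5.95
tcp_pos: [0.4936, 0.0147, 0.0963]
ee_rot: [0.707, 0.707, 0.001, 0.001]
wrist_force: [0.3, -0.1, 5.3]
grip_width: 0.511
grasp_force: 30.0
```

Request:
arm_command --pt "0 0 0 0 0 0 -0.2" --pt "0 0 0 0 0 0 -1" --pt "0 0 0 0 0 0 -1" --pt "0 0 -4 0 0 0 -1" --pt "0 0 -5 0 0 0 -1"

```text
time: 6.58
tcp_pos: [0.4926, 0.0147, 0.1859]
ee_rot: [0.707, 0.707, -0.001, -0.001]
wrist_force: [0.1, 0.0, 0.5]
grip_width: 0.98
grasp_force: 0.0
```

Request:
arm_command --pt "0 3 -1.5 0 0 0 -1" --pt "-1.3 6 0 0 0 0 -1" --pt "-1.3 6 0 0 0 0 -1" --pt "0 1.3 0 0 0 0 -1" --pt "0 0 0 0 0 0 -1"

```text
time: 7.2
tcp_pos: [0.6563, -0.0114, 0.1993]
ee_rot: [0.707, 0.707, -0.0, -0.001]
wrist_force: [1.0, 0.4, -0.9]
grip_width: 1.003
grasp_force: 0.0
```

```bash
python3 - <<'E'
from h import *
c=robot.capture("top"); P=cloud(c); q=P.reshape(-1,3)
q=q[(abs(q[:,2]-.125)<.006)&(np.hypot(q[:,0]-.493,q[:,1]-.015)<.04)]
print(len(q),q[:,2].mean()); print(circ(q[:,:2],.0222))
c,P=wrist("w2"); q=P.reshape(-1,3)
q=q[(abs(q[:,2]-.09)<.006)&(np.hypot(q[:,0]-.657,q[:,1]+.011)<.04)]
print(len(q)); print(circ(q[:,:2],.0222))
E
```

```text
0 nan<stdin>:4: RuntimeWarning: Mean of empty slice.
  ret = ret.dtype.type(ret / rcount)
h.py:17: RuntimeWarning: Mean of empty slice.
  x0=[*xy.mean(0),.022][:3 if r is None else 2]
  ret = um.true_divide(
Traceback (most recent call last):
  File "h.py", line 18, in circ
    s=least_squares(f,x0,loss="soft_l1",f_scale=.002); return s.x, np.sqrt(np.mean(s.fun**2))
ValueError: Initial guess is outside of provided bounds
```

The arm hides the pin from the top camera. The TCP is within 1 mm of the rusty pipe, so I'll carry on.

Request:
arm_command --pt "0 0 5 0 0 0 -1" --pt "0 0 4 0 0 0 -1" --pt "0 0 2.9 0 0 0 -1" --pt "0 0 1 0 0 0 -1" --pt "0 0 0 0 0 0 -1"

```text
time: 7.88
tcp_pos: [0.656, -0.0112, 0.0722]
ee_rot: [0.707, 0.707, 0.0, 0.0]
wrist_force: [-0.0, -0.0, -0.0]
grip_width: 1.001
grasp_force: 0.0
```

Request:
arm_command --pt "0 0 0 0 0 0 0.6" --pt "0 0 0 0 0 0 1" --pt "0 0 0 0 0 0 1" --pt "0 0 0 0 0 0 1" --pt "0 0 0 0 0 0 1"

```text
time: 8.5
tcp_pos: [0.6563, -0.0113, 0.0715]
ee_rot: [0.707, 0.707, 0.0, 0.0]
wrist_force: [1.5, -0.2, -2.2]
grip_width: 0.502
grasp_force: 12.1
```

Request:
arm_command --pt "0 0 0 0 0 0 1" --pt "0 0 -2 0 0 0 1" --pt "0 0 -5 0 0 0 1" --pt "4 0 0 0 0 0 1" --pt "5 -2 0 0 0 0 1"

```text
time: 9.12
tcp_pos: [0.6364, 0.0791, 0.1428]
ee_rot: [0.708, 0.706, 0.001, 0.0]
wrist_force: [-0.1, 0.1, -4.4]
grip_width: 0.503
grasp_force: 30.0
```

Request:
arm_command --pt "2.1 -5 0 0 0 0 1" --pt "0 -5 0 0 0 0 1" --pt "0 -3.9 0 0 0 0 1" --pt "0 0 0 0 0 0 1" --pt "0 0 0 0 0 0 1"

```text
time: 9.75
tcp_pos: [0.4979, 0.0997, 0.1425]
ee_rot: [0.707, 0.707, 0.001, 0.001]
wrist_force: [1.0, -0.4, -4.0]
grip_width: 0.497
grasp_force: 30.0
```

Request:
arm_command --pt "0 -0.1 2.5 0 0 0 1" --pt "0 0 2 0 0 0 1" --pt "0 0 1.1 0 0 0 1" --pt "0 0 0.4 0 0 0 1" --pt "0 0 0.1 0 0 0 1"

```text
time: 10.38
tcp_pos: [0.4968, 0.0997, 0.0813]
ee_rot: [0.707, 0.707, 0.0, 0.0]
wrist_force: [-2.4, -1.6, 7.9]
grip_width: 0.504
grasp_force: 30.0
```

Request:
arm_command --pt "0 0 0 0 0 0 -0.2" --pt "0 0 0 0 0 0 -1" --pt "0 0 0 0 0 0 -1" --pt "0 0 -4 0 0 0 -1" --pt "0 0 -4 0 0 0 -1"

```text
time: 11.0
tcp_pos: [0.4959, 0.0997, 0.1614]
ee_rot: [0.707, 0.707, -0.0, -0.0]
wrist_force: [0.3, -0.8, 1.1]
grip_width: 0.981
grasp_force: 0.0
```

Request:
arm_command --pt "4 4.5 0 0 0 0 -1" --pt "4 4.5 0 0 0 0 -1" --pt "3.5 4.4 0 0 0 0 -1" --pt "0 0 0 0 0 0 -1" --pt "0 0 0 0 0 0 -1"

```text
time: 11.62
tcp_pos: [0.6297, 0.2144, 0.16]
ee_rot: [0.707, 0.707, -0.0, -0.0]
wrist_force: [-0.5, -0.0, 0.2]
grip_width: 0.997
grasp_force: 0.0
```

```bash
python3 - <<'E'
from h import *
c,P=wrist("w3"); q=P.reshape(-1,3)
q=q[(abs(q[:,2]-.065)<.006)&(np.hypot(q[:,0]-.632,q[:,1]-.2145)<.04)]
print(len(q)); print(circ(q[:,:2],.0222))
for h,x,y in((.1,.497,.0996),(.125,.493,.015)):
    for n in("top","scene"):
        q=cloud(robot.capture(n)).reshape(-1,3); q=q[(abs(q[:,2]-h)<.007)&(np.hypot(q[:,0]-x,q[:,1]-y)<.04)]
        if len(q)>8: print(n,len(q),q[:,2].mean(),circ(q[:,:2],.0222))
E
```

```text
11.625 [0.6297 0.2144 0.16  ]
684
(array([0.63199453, 0.21494433]), np.float64(0.0013315069775691841))
top 141 0.09902516085788887 (array([0.49717192, 0.09915422]), np.float64(0.0012854784814096889))
top 140 0.12438621941367049 (array([0.49430858, 0.01497286]), np.float64(0.0012592291157219352))
scene 26 0.12419681219412301 (array([0.4953143 , 0.01725399]), np.float64(0.0012919619016729536))
```

Both placed pipes are seated, with rims at 0.099 and 0.124 m. Next is the bright pipe.

Request:
arm_command --pt "0 0.2 4 0 0 0 -1" --pt "0 0 4 0 0 0 -1" --pt "0 0 2.2 0 0 0 -1" --pt "0 0 0.8 0 0 0 -1" --pt "0 0 0 0 0 0 -1"

```text
time: 12.5
tcp_pos: [0.6323, 0.2146, 0.051]
ee_rot: [0.707, 0.707, 0.0, 0.0]
wrist_force: [0.2, 0.0, -0.2]
grip_width: 1.001
grasp_force: 0.0
```

Request:
arm_command --pt "0 0 0 0 0 0 0.6" --pt "0 0 0 0 0 0 1" --pt "0 0 0 0 0 0 1" --pt "0 0 0 0 0 0 1" --pt "0 0 0 0 0 0 1"

```text
time: 13.12
tcp_pos: [0.6321, 0.2147, 0.0505]
ee_rot: [0.707, 0.707, 0.0, 0.0]
wrist_force: [-0.1, -0.1, 1.5]
grip_width: 0.512
grasp_force: 30.1
```

Request:
arm_command --pt "0 0 -2 0 0 0 1" --pt "0 0 -5 0 0 0 1" --pt "-1 -4.3 0 0 0 0 1" --pt "-1 -4.5 0 0 0 0 1" --pt "-1 -4.3 0 0 0 0 1"

```text
time: 13.75
tcp_pos: [0.4998, 0.1844, 0.1216]
ee_rot: [0.707, 0.707, 0.0, 0.0]
wrist_force: [-0.1, -0.1, -2.6]
grip_width: 0.506
grasp_force: 30.0
```

Request:
arm_command --pt "0 0 0 0 0 0 1" --pt "0 0 0 0 0 0 1"

```text
time: 14.0
tcp_pos: [0.502, 0.1849, 0.1217]
ee_rot: [0.707, 0.707, 0.001, 0.0]
wrist_force: [-0.3, 0.3, -2.5]
grip_width: 0.507
grasp_force: 30.0
```

Request:
arm_command --pt "0 0 2.5 0 0 0 1" --pt "0 0 2 0 0 0 1" --pt "0 0 1.2 0 0 0 1" --pt "0 0 0.4 0 0 0 1" --pt "0 0 0.1 0 0 0 1"

```text
time: 14.62
tcp_pos: [0.5017, 0.1849, 0.0603]
ee_rot: [0.707, 0.707, 0.0, 0.0]
wrist_force: [-10.9, -4.3, 25.1]
grip_width: 0.508
grasp_force: 30.0
```

Request:
arm_command --pt "0 0 -0.1 0 0 0 1" --pt "0 0 0 0 0 0 -0.2" --pt "0 0 0 0 0 0 -1" --pt "0 0 0 0 0 0 -1" --pt "0 0 -4 0 0 0 -1"

```text
time: 15.25
tcp_pos: [0.4998, 0.1843, 0.0977]
ee_rot: [0.707, 0.707, -0.002, -0.001]
wrist_force: [-0.2, 0.5, 0.2]
grip_width: 0.882
grasp_force: 0.0
```

Request:
arm_command --pt "0 0 -6 0 0 0 -1" --pt "0 0 -5 0 0 0 -1" --pt "5 0.8 0 0 0 0 -1" --pt "5.5 1 0 0 0 0 -1" --pt "5.5 1 0 0 0 0 -1"

```text
time: 15.88
tcp_pos: [0.5293, 0.3464, 0.2097]
ee_rot: [0.707, 0.707, 0.0, 0.0]
wrist_force: [0.2, -0.5, 0.3]
grip_width: 0.996
grasp_force: 0.0
```

Request:
arm_command --pt "5.5 1 0 0 0 0 -1" --pt "0 0 0 0 0 0 -1" --pt "0 0 0 0 0 0 -1"

```text
time: 16.25
tcp_pos: [0.5391, 0.3993, 0.2091]
ee_rot: [0.707, 0.707, -0.0, -0.0]
wrist_force: [0.3, -1.0, -0.3]
grip_width: 1.0
grasp_force: 0.0
```

```bash
python3 - <<'E'
from h import *
c,P=wrist("w4"); q=P.reshape(-1,3)
q=q[(abs(q[:,2]-.14)<.006)&(np.hypot(q[:,0]-.54,q[:,1]-.4)<.04)]
print(len(q)); print(circ(q[:,:2],.0222))
for h,x,y in((.075,.501,.184),(.1,.497,.0996),(.125,.493,.015)):
    for n in("top","scene"):
        q=cloud(robot.capture(n)).reshape(-1,3); q=q[(abs(q[:,2]-h)<.007)&(np.hypot(q[:,0]-x,q[:,1]-y)<.04)]
        if len(q)>8: print(n,len(q),q[:,2].mean(),circ(q[:,:2],.0222))
E
```

```text
16.25 [0.5391 0.3993 0.2091]
840
(array([0.53880141, 0.40083588]), np.float64(0.0013237894791262356))
top 143 0.07411369976319888 (array([0.5021626, 0.1842378]), np.float64(0.001325966233706124))
scene 123 0.07466514641909319 (array([0.50316938, 0.18372978]), np.float64(0.0016238318014206489))
top 135 0.09937342788755787 (array([0.49721435, 0.09926243]), np.float64(0.0012563335041492197))
scene 120 0.09958298089515916 (array([0.49659307, 0.09923356]), np.float64(0.0014368783765894846))
top 143 0.12469832685721352 (array([0.49423759, 0.01496365]), np.float64(0.0012749992884708945))
scene 117 0.12388850554954318 (array([0.49432396, 0.016198  ]), np.float64(0.001977903339136305))
```

All three are seated. The yellow pipe is last.

Request:
arm_command --pt "0.1 0 4 0 0 0 -1" --pt "0 0 4 0 0 0 -1" --pt "0 0 2.1 0 0 0 -1" --pt "0 0 0.4 0 0 0 -1" --pt "0 0 0 0 0 0 -1"

```text
time: 17.23
tcp_pos: [0.5394, 0.4008, 0.1054]
ee_rot: [0.707, 0.707, 0.0, 0.0]
wrist_force: [-0.3, 0.7, 0.0]
grip_width: 0.996
grasp_force: 0.0
```

Request:
arm_command --pt "0 0 0 0 0 0 0.6" --pt "0 0 0 0 0 0 1" --pt "0 0 0 0 0 0 1" --pt "0 0 0 0 0 0 1" --pt "0 0 0 0 0 0 1"

```text
time: 17.85
tcp_pos: [0.5391, 0.4007, 0.1045]
ee_rot: [0.707, 0.707, -0.0, -0.0]
wrist_force: [0.6, 0.5, 0.8]
grip_width: 0.519
grasp_force: 30.0
```

Request:
arm_command --pt "0 0 -2 0 0 0 1" --pt "0 0 -5 0 0 0 1" --pt "0 0 -5 0 0 0 1" --pt "0 0 -4 0 0 0 1" --pt "-2.5 -0.3 0 0 0 0 1"

```text
time: 18.48
tcp_pos: [0.5364, 0.3767, 0.269]
ee_rot: [0.707, 0.708, 0.003, 0.001]
wrist_force: [0.7, -0.1, -6.7]
grip_width: 0.513
grasp_force: 30.0
```

Request:
arm_command --pt "-5 -0.6 0 0 0 0 1" --pt "-5.5 -0.6 0 0 0 0 1" --pt "-5.5 -0.6 0 0 0 0 1" --pt "-5.5 -0.6 0 0 0 0 1" --pt "-5.5 -0.6 0 0 0 0 1"

```text
time: 19.1
tcp_pos: [0.5055, 0.104, 0.2656]
ee_rot: [0.707, 0.707, 0.0, 0.0]
wrist_force: [1.2, -1.5, -4.6]
grip_width: 0.513
grasp_force: 30.0
```

Request:
arm_command --pt "-5.5 -0.6 0 0 0 0 1" --pt "-5.5 -0.6 0 0 0 0 1" --pt "-4.5 -0.4 0 0 0 0 1" --pt "-2 0 0 0 0 0 1" --pt "0 0 0 0 0 0 1"

```text
time: 19.73
tcp_pos: [0.4899, -0.0703, 0.2653]
ee_rot: [0.708, 0.706, 0.0, 0.0]
wrist_force: [0.0, 1.1, -5.7]
grip_width: 0.519
grasp_force: 30.0
```

Request:
arm_command --pt "0.1 0 4 0 0 0 1" --pt "0 0 4 0 0 0 1" --pt "0 0 3 0 0 0 1" --pt "0 0 2.4 0 0 0 1" --pt "0 0 1 0 0 0 1"

```text
time: 20.35
tcp_pos: [0.4899, -0.0674, 0.1199]
ee_rot: [0.707, 0.707, -0.0, -0.001]
wrist_force: [-0.1, -0.5, -4.8]
grip_width: 0.516
grasp_force: 30.0
```

Request:
arm_command --pt "0 0 0.5 0 0 0 1" --pt "0 0 0.2 0 0 0 1" --pt "0 0 0 0 0 0 1"

```text
time: 20.72
tcp_pos: [0.4906, -0.0683, 0.1144]
ee_rot: [0.707, 0.707, 0.0, 0.001]
wrist_force: [-0.8, 1.1, -0.1]
grip_width: 0.517
grasp_force: 30.0
```

Contact has begun (wrist z force went from -4.8 to -0.1). I'll lower slightly more, release, lift and back off.

Request:
arm_command --pt "0 0 0.1 0 0 0 1" --pt "0 0 0 0 0 0 1" --pt "0 0 0 0 0 0 -0.2" --pt "0 0 0 0 0 0 -1" --pt "0 0 0 0 0 0 -1"

```text
time: 21.35
tcp_pos: [0.4902, -0.0683, 0.1126]
ee_rot: [0.707, 0.707, 0.0, 0.0]
wrist_force: [1.0, 0.2, -0.4]
grip_width: 0.78
grasp_force: 0.0
```

Request:
arm_command --pt "0 0 -4 0 0 0 -1" --pt "0 0 -5 0 0 0 -1" --pt "0 0 -3 0 0 0 -1" --pt "-5 0 0 0 0 0 -1" --pt "-5 0 0 0 0 0 -1"

```text
time: 21.98
tcp_pos: [0.4902, -0.1693, 0.2329]
ee_rot: [0.707, 0.708, 0.0, 0.0]
wrist_force: [0.7, -0.3, 0.7]
grip_width: 0.996
grasp_force: 0.0
```

Request:
arm_command --pt "-5 0 0 0 0 0 -1" --pt "-5 0 0 0 0 0 -1" --pt "-3 0 0 0 0 0 -1" --pt "0 0 0 0 0 0 -1"

```text
time: 22.48
tcp_pos: [0.4897, -0.2998, 0.2319]
ee_rot: [0.708, 0.706, -0.0, -0.0]
wrist_force: [-0.4, 0.3, 0.0]
grip_width: 1.0
grasp_force: 0.0
```

```bash
python3 - <<'E'
from h import *
for h,x,y in((.075,.501,.184),(.1,.497,.0996),(.125,.493,.015),(.15,.4895,-.0695)):
    for n in("top","scene"):
        c=robot.capture(n); cv2.imwrite(f"pics/{n}_end.png",c["color"])
        q=cloud(c).reshape(-1,3); q=q[(abs(q[:,2]-h)<.007)&(np.hypot(q[:,0]-x,q[:,1]-y)<.04)]
        if len(q)>8: print(n,len(q),q[:,2].mean(),circ(q[:,:2],.0222))
E
```

```text
top 137 0.07405709241773382 (array([0.50219944, 0.1843659 ]), np.float64(0.001313936622177142))
scene 131 0.07438839916917687 (array([0.50308167, 0.18380996]), np.float64(0.0015369926428658643))
top 138 0.09939016877100104 (array([0.49720498, 0.09919254]), np.float64(0.0012637443947791877))
scene 125 0.09950358636588545 (array([0.49642593, 0.0993453 ]), np.float64(0.0015509047299875878))
top 143 0.12399747938469075 (array([0.49432889, 0.01501087]), np.float64(0.0012789054354213532))
scene 121 0.1235925509095267 (array([0.4939864 , 0.01598456]), np.float64(0.0018257701144911741))
top 150 0.1490738204983403 (array([ 0.49079095, -0.0681887 ]), np.float64(0.0012807777119743363))
scene 118 0.14825241706011802 (array([ 0.49118134, -0.06663085]), np.float64(0.0016535940977129239))
```

View pics/scene_end.png

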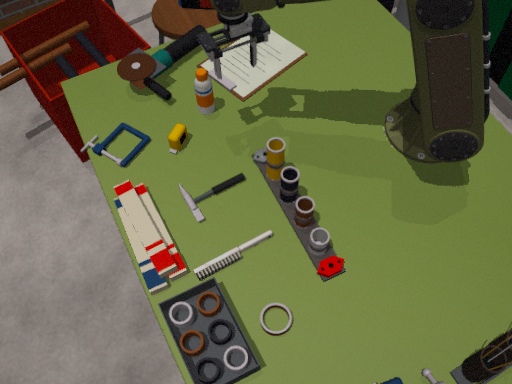

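From the red magnet (330,266) the row runs bright, rusty, black, yellow. All four are upright and seated, the can still stands at (204,90), and the gripper is clear.

```bash
python3 -c "
from plant import robot; print(robot.close_job())"
```

```text
the job is handed in; nothing more can be done
None
```

All four pipes stand seated on the pins in height order, with the shortest by the red magnet; the spray can is still upright, and I handed the job in at about 23 s (the hand-in call returned no verdict).

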